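# Push the whetstone over the lip into its holder up to the tell-tale stop

## Task

Put the whetstone away in its wooden holder without carrying it: slide it up the ramp and over the brass lip into the bed, so that it goes in under the roof, and keep pushing until the pointer on the roof stands in the green band - never on into the red. Leave the stone lying flat in the bed with its rear end past the lip, and do not disturb the masking tape, the sanding block or the ink tin.

Things in the scene. Friction and masses are not known exactly. Their poses are not given: they have to be found in the camera images.
- holder: Fixed wooden whetstone holder, 330 mm long, open at the ramp end. Origin: on the table top, on its centre line, straight below the front edge of the brass lip; +x is the way in (ramp, lip, bed, end wall), y across, z up. The lip spans x = 0 to 6 mm, 56 mm wide, its top at z = 16 mm.
- ramp_foot (a point): Middle of the foot of the holder's ramp, at table height. The ramp climbs evenly from here to z = 16 mm at the lip, 75 mm farther in; its side cheeks stand about 9 mm above it and narrow from about 84 mm apart here to 56 mm at the lip. Axes as the holder's.
- bed_start (a point): Middle of the bed's floor right behind the lip, 10 mm above the table (6 mm below the lip's top). The bed is flat, 56 mm wide; its cheeks' tops are 19 mm above the table. Axes as the holder's.
- roof_front (a point): Middle of the roof's front edge, on its underside: x = 135, z = 38 mm in the holder. The roof (top at z = 44 mm, raised mouth 14 mm in front of it, up to z = 52 mm) covers the bed from here to the end wall. Under it hides the end stop: untouched, its rubber face stands at x = 160 to 190 mm, clamped elsewhere every time, to be found by touch or by pointer.
- end_stop (a joint): How far the end stop is pushed in along the holder's +x, m (0 untouched, 0.040 limit). No spring: it stays where left; about 6 N moves it, besides 2 to 5 N to slide the stone. Its black pointer stands out of a slot in the roof over a scale (z = 47 mm, -y side) that counts from the untouched place: white to 0.012, green 0.012 to 0.024, red beyond.
- stone_center (a point): Centre of the loose whetstone (tan on grey), a bar 50 x 150 x 22 mm, 0.23 to 0.46 kg; this point is 11 mm above its underside. Its long axis is its own y. It starts flat before the ramp, askew; either end may lead. Once its middle is past the lip it tips forward onto the bed, but a tool pressing on its rear end can hold it nose-up, to jam under the roof: ease off there to let it tip.
- masking_tape_center (a point): Centre of a loose roll of tan masking tape lying flat, 96 mm across, 25 mm high. Bystander.
- sanding_block_center (a point): Centre of a loose dark sanding block, 52 x 105 x 29 mm. Bystander.
- ink_tin_center (a point): Centre of a loose shut red ink-pad tin, 70 x 93 x 22 mm. Bystander.

How it is judged:
On the way:
1. the stone lies sloping on the ramp, its nose up at the lip and its tail still low, before its middle has passed the lip (angle between stone_center's own z axis and vertical above 0.06 rad and x of stone_center in the frame of holder between -0.12 and 0.015 m and z of stone_center in the frame of holder below 0.045 m), for 0.1 s.
At the end, for the whole second after the job is handed in: The stone lies flat (within 0.025 rad) and at rest in the bed of the holder, its rear end past the lip, and the end stop has been pushed in by 12 to 24 mm (pointer in the green band) (value of joint end_stop between 0.012 and 0.024 m and x of stone_center in the frame of holder above 0.088 m and y of stone_center in the frame of holder between -0.008 and 0.008 m and z of stone_center in the frame of holder between 0.018 and 0.024 m and angle between stone_center's own z axis and vertical below 0.025 rad and linear speed of whetstone below 0.01 m/s); the robot touches nothing.
It fails at once if the end stop is pushed clearly into the red (more than 27 mm) (value of joint end_stop above 0.027 m).
It fails at once if the stone is carried: its centre more than 65 mm above the table (height (world z) of stone_center above 0.065 m).
It fails at once if masking tape, sanding block or ink tin moved by more than 25 mm (distance of any of masking_tape_center, sanding_block_center, ink_tin_center from where it was at the start of the episode above 0.025 m).
It also fails if it takes over 58 s, if anything falls off the work surface, if the arm or the gripper's body presses on something with over 40 N, if the wrist force passes 120 N, or if a joint passes its speed limit or range.

## Robot

A 7-joint arm with a two-finger parallel gripper is mounted at the origin on the work surface; the furniture and walls round the work are solid. World frame = base frame: x ahead of the robot, y to its left, z up, the work surface at z = 0. Lengths are in m, angles in rad, forces in N, time in s.
With the tool pointing down it reaches from about 0.375 to 0.925 m from the base axis. Payload 3.1 kg.
Tool frame: the origin (TCP) lies between the finger pads; the fingertips stand 19 mm ahead of it and the grasp point (between the pads) is the TCP; z points along the fingers, y is the direction in which the jaws open and shut (so a half turn about z gives the same grasp; the last joint's range is limited). The gripper opens to 85 mm and grips with 20 to 120 N. Pads are 22 mm wide; open, the fingers measure 114 mm over their backs; the gripper's body (76 mm by 85 mm) begins 54 mm behind the grasp point. The pads swing forward as they close: fully open they stand 13 mm farther back than shut.
Start: joints at [1.198, 0.383, 0.044, 1.598, -0.018, 1.161, -0.05], TCP at [0.176, -0.626, 0.25] pointing down, gripper open.
Joint ranges: [-2.61, 2.61], [-0.41, 2.15], [-1.48, 1.57], [0, 2.5], [-1.57, 4.71], [0.05, 1.97], [-2.85, 2.85]. Speed limits (rad/s): [2.79, 2.79, 3.14, 3.14, 3.14, 3.14, 3.14].

## Interface

Orientations are given as a unit quaternion [x, y, z, w].
In Python, from bench import move_ptp, movel, move_j, move_gripper, pause, inverse_kinematics, read_camera, camera_params, MotionError, sign_off, look_for, tip_of, read_time_s, read_qpos, read_joint_vel, read_effort, read_eef_pos, read_tcp_rot, read_ft_force, read_ft_torque, read_finger_gap gives the robot as it stands. Calls block until the motion is done:
- move_ptp(position, orientation): joint-space move of the TCP to a pose.
- movel(position, orientation=None, speed=0.15): straight line of the TCP; orientation=None keeps the orientation; speed is the mean speed in m/s.
- move_j(angles): joint-space move.
- move_gripper(opening, effort=None): finger opening in m; effort is the grip in N (None keeps the last); returns when the fingers have stopped.
- pause(seconds).
- inverse_kinematics(position, orientation): joint angles nearest the present ones, or None.
- read_camera(name): name is "scene" or "top" or "wrist"; returns the picture (400x640x3 uint8, red, green, blue); there is no depth.
- camera_params(name): a dict with "K" (3x3 intrinsics, pixels), "dist_coeffs" ([k1, k2, p1, p2, k3] as OpenCV has them; the pictures are not rectified), "camera_from_world" (4x4, takes a point from world to camera coordinates). Camera axes: x right, y down, z forward; pixel columns grow to the right and rows downward; lengths in m; the calibration is good to about 2 mm. A picture is of the moment at which its call begins: read the wrist's pose just before it. camera_params takes no time and is no camera call; for the wrist camera it gives the pose at the moment of the call.
A pose or a line that the arm cannot do raises MotionError and nothing moves.
- sign_off(): hands the job in, once; it reports no verdict.
Trained networks look in the newest picture that a camera, given by its name, has taken for a name from the list of things; names that differ only in an ending like _2 or _b are one class to them, and where a whole thing is asked for, a point or a joint stands for the part that bears it (a point fixed in the world has none). Each returns a list of dicts, best first, with "confidence" (0 to 1); they miss things now and then, are a little off and sometimes report something else, mostly with a low value. They report only what shows in the picture. A call takes as long as a camera call.
- look_for(camera, name): "at" ([column, row] in pixels, amid what is visible of it).
- tip_of(camera, name): "at" ([column, row] in pixels: a listed point, or the origin of a listed thing).
Readings, each from a call of its own:
- read_time_s(): time.
- read_qpos(): joint angles.
- read_joint_vel(): joint speeds.
- read_effort(): joint torques, N m.
- read_eef_pos(): TCP position.
- read_tcp_rot(): TCP orientation.
- read_ft_force(): force on the tool from outside, world axes, zero at the start.
- read_ft_torque(): the same for the moment, N m.
- read_finger_gap(): finger opening in m.
Only numpy, scipy, OpenCV 4.12 (cv2) and the standard library are available. Lean on these libraries where they do the work, as an engineer would, in place of code of your own. Each camera call takes 0.05 s, during which the arm holds its last target.

## Working session

There is one attempt and no reset: what is moved stays moved. The work goes in short steps, each a Python script; the robot and the scene stay as the last script left them, time stands still between calls to the robot, and variables do not carry over. Pictures are saved under pics/ and viewed, and the job is handed in when it is done.

```bash
ls; mkdir -p pics; python3 - <<'E'
from bench import *
import cv2
for n in ["scene","top","wrist"]:
    im=read_camera(n); cv2.imwrite(f"pics/{n}0.png",im[:,:,::-1])
    for o in ["holder","ramp_foot","bed_start","roof_front","stone_center","masking_tape_center","sanding_block_center","ink_tin_center","end_stop"]:
        r=tip_of(n,o)[:2]; print(n,o,[(round(q['confidence'],2),[round(float(v),1) for v in q['at']]) for q in r])
    c=camera_params(n); print(c['camera_from_world'])
print(read_time_s(),read_eef_pos(),read_tcp_rot())
E
```

```text
pics
scene holder [(0.65, [273.2, 265.1])]
scene ramp_foot [(0.83, [295.6, 246.2])]
scene bed_start [(0.8, [267.8, 260.8])]
scene roof_front [(0.85, [224.0, 281.4])]
scene stone_center [(0.84, [354.8, 212.0])]
scene masking_tape_center [(0.85, [239.2, 226.2])]
scene sanding_block_center [(0.59, [291.6, 184.6])]
scene ink_tin_center [(0.89, [440.0, 170.8])]Traceback (most recent call last):
  File "<stdin>", line 6, in <module>
ValueError: it knows: bed_start, holder, ink_tin_center, masking_tape_center, ramp_foot, roof_front, sanding_block_center, stone_center
```

```bash
cat > h.py <<'E'
from bench import *
import cv2, numpy as np
def ray(cam,px,z,P=None):
    c=P or camera_params(cam); K=np.array(c['K']);D=np.array(c['dist_coeffs']);T=np.array(c['camera_from_world'])
    u=cv2.undistortPoints(np.array([[px]],float),K,D)[0,0]
    R=T[:3,:3];o=-R.T@T[:3,3];d=R.T@np.array([u[0],u[1],1]); return o+d*(z-o[2])/d[2]
def proj(cam,p,P=None):
    c=P or camera_params(cam);T=np.array(c['camera_from_world'])
    return cv2.projectPoints(np.array(p,float).reshape(-1,1,3),cv2.Rodrigues(T[:3,:3])[0],T[:3,3],np.array(c['K']),np.array(c['dist_coeffs']))[0].reshape(-1,2)
def save(cam,name):
    im=read_camera(cam); cv2.imwrite(f"pics/{name}.png",im[:,:,::-1]); return im
E
python3 - <<'E'
from h import *
Z=dict(holder=0,ramp_foot=0,bed_start=.01,roof_front=.038,stone_center=.011,masking_tape_center=.0125,sanding_block_center=.0145,ink_tin_center=.011)
for n in ["scene","top","wrist"]:
    P=camera_params(n); save(n,n+"0")
    for o in Z:
        r=tip_of(n,o)[:2]; print(n,o,[(round(q['confidence'],2),[round(float(v),1) for v in q['at']],ray(n,q['at'],Z[o],P)[:2].round(4)) for q in r])
print(read_time_s(),read_eef_pos(),read_tcp_rot())
E
```

```text
scene holder [(0.6, [272.6, 263.8], array([0.5252, 0.3437]))]
scene ramp_foot [(0.89, [294.5, 246.0], array([0.5237, 0.2668]))]
scene bed_start [(0.79, [268.4, 261.0], array([0.5329, 0.3494]))]
scene roof_front [(0.61, [223.5, 283.5], array([0.5458, 0.4774]))]
scene stone_center [(0.9, [357.3, 210.3], array([0.4749, 0.0724]))]
scene masking_tape_center [(0.91, [239.2, 229.6], array([0.6626, 0.3271]))]
scene sanding_block_center [(0.97, [295.0, 188.5], array([0.6583, 0.12  ]))]
scene ink_tin_center [(0.86, [440.8, 169.1], array([ 0.3919, -0.2236]))]
top holder [(0.57, [253.9, 204.4], array([0.5271, 0.343 ]))]
top ramp_foot [(0.8, [279.8, 208.1], array([0.5157, 0.2673]))]
top bed_start [(0.81, [250.7, 203.6], array([0.5278, 0.3507])), (0.73, [279.9, 209.0], array([0.5114, 0.266 ]))]
top roof_front [(0.6, [204.5, 192.9], array([0.5546, 0.4786]))]
top stone_center [(0.9, [346.5, 220.2], array([0.4774, 0.0744]))]
top masking_tape_center [(0.82, [260.9, 153.7], array([0.6769, 0.324 ]))]
top sanding_block_center [(0.71, [332.9, 160.6], array([0.6538, 0.1114]))]
top ink_tin_center [(0.63, [448.9, 248.9], array([ 0.3923, -0.2169]))]
wrist holder []
wrist ramp_foot []
wrist bed_start []
wrist roof_front []
wrist stone_center []
wrist masking_tape_center []
wrist sanding_block_center []
wrist ink_tin_center []
1.8 [ 0.17640418 -0.6256367   0.2502923 ] [9.90574725e-01 1.36973401e-01 2.79243944e-05 2.49551003e-05]
```

View pics/top0.png

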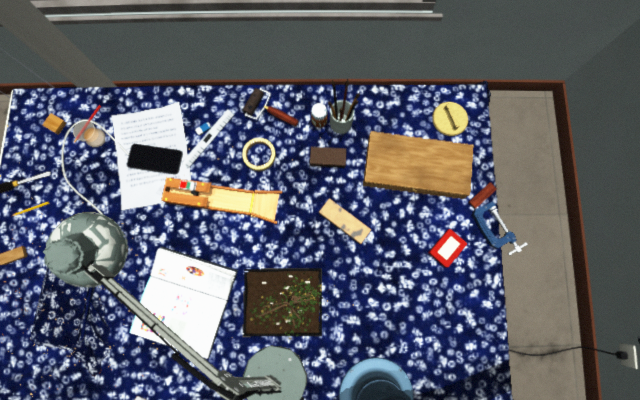

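View pics/scene0.png

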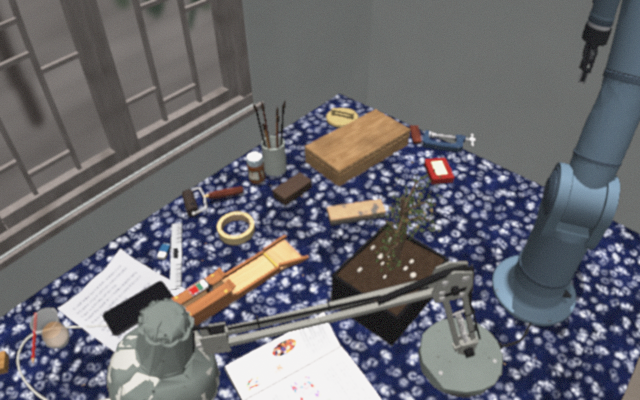

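```bash
python3 - <<'E'
from h import *
Ps=camera_params('scene');Pt=camera_params('top')
def tri(a,b):
    def line(c,px):
        p0=ray(c,px,0.);p1=ray(c,px,.5);return p0,(p1-p0)/np.linalg.norm(p1-p0)
    p,d=line('scene',a);q,e=line('top',b)
    s=np.linalg.lstsq(np.stack([d,-e],1),q-p,rcond=None)[0]
    x=p+s[0]*d;y=q+s[1]*e;print(a,b,((x+y)/2).round(3),np.linalg.norm(x-y).round(3))
tri((455,270),(268,383));tri((165,320),(85,250));tri((205,350),(95,270));tri((420,185),(300,285))
print(proj('top',[[0,0,0],[.25,.27,0],[.5,.3,0]]))
P=camera_params('wrist');T=P['camera_from_world'];R=np.array(T)[:3,:3];print(-R.T@np.array(T)[:3,3],R[2],P['K'])
q=read_qpos();print(q)
for im,(x0,y0,x1,y1),f in [('top0',(150,130,390,270),3),('scene0',(150,120,470,340),2)]:
    i=cv2.imread(f'pics/{im}.png')[y0:y1,x0:x1];cv2.imwrite(f'pics/{im}c.png',cv2.resize(i,None,fx=f,fy=f,interpolation=cv2.INTER_CUBIC))
E
```

```text
(455, 270) (268, 383) [0.104 0.269 0.253] 0.024
(165, 320) (85, 250) [0.384 0.676 0.289] 0.018
(205, 350) (95, 270) [0.332 0.663 0.246] 0.005
(420, 185) (300, 285) [0.28  0.184 0.298] 0.046
[[376.60183949 394.86437977]
 [277.81500382 301.81157495]
 [268.47360195 213.50654149]]
[ 0.25679461 -0.60358093  0.37459098] [-0.31150937 -0.08754029 -0.9462022 ] [[300.65190581   0.         319.89153668]
 [  0.         300.65190581 201.80331495]
 [  0.           0.           1.        ]]
[ 1.19820785  0.38289182  0.04391371  1.59786208 -0.0179305   1.16117186
 -0.0498995 ]
```

View pics/top0c.png

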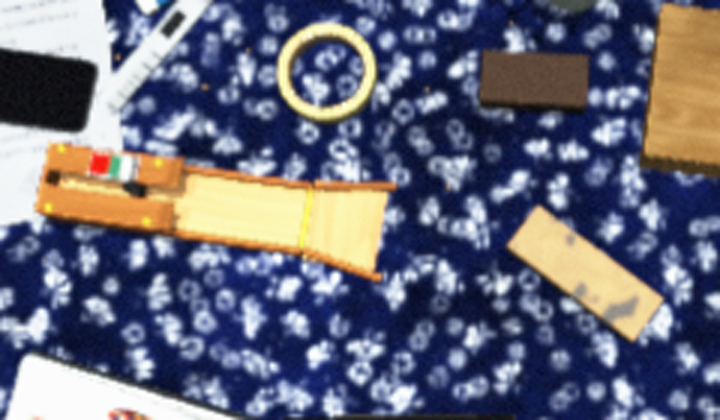

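View pics/scene0c.png

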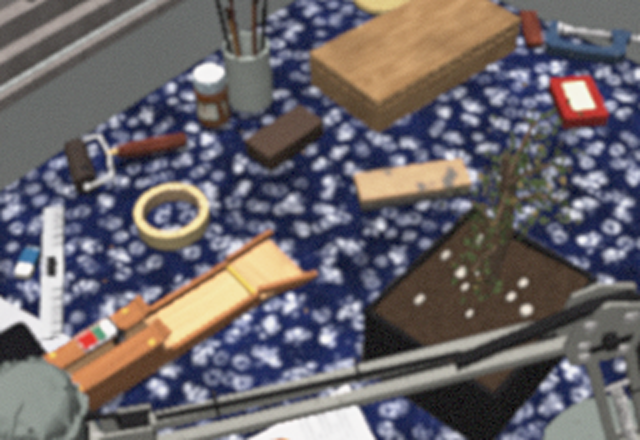

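```bash
cat >> h.py <<'E'
def quat(a):
    # tool down, tool x axis at world bearing a
    return [float(np.cos(a/2)),float(np.sin(a/2)),0.,0.]
E
python3 - <<'E'
from h import *
d=np.deg2rad
for nm,p,a in [('view',[.49,.2,.3],-98),('view',[.49,.2,.3],82),('grip',[.476,.073,.03],-128),('grip',[.476,.073,.03],52),('push0',[.50,.1,.03],-98),('push0',[.5,.1,.03],82),('pushend',[.53,.41,.04],-98),('pushend',[.53,.41,.04],82)]:
    q=inverse_kinematics(p,quat(d(a))); print(nm,a,None if q is None else np.round(q,2))
E
```

```text
view -98 [ 0.59  0.33 -1.23  1.79  0.32  1.26  2.27]
view 82 [ 0.63  0.36 -1.3   1.79  0.36  1.27 -0.9 ]
grip -128 [ 0.79  0.87 -1.25  2.09  1.03  1.01  1.45]
grip 52 [ 0.55  0.6  -0.91  2.1   0.69  0.77 -1.46]
push0 -98 [ 0.72  0.92 -1.25  2.03  1.05  1.06  1.94]
push0 82 [ 0.45  0.62 -0.85  2.04  0.67  0.79 -0.95]
pushend -98 [ 0.09  1.12 -1.26  1.63  1.12  1.26  1.6 ]
pushend 82 [-0.25  0.76 -0.64  1.64  0.54  0.92 -1.23]
```

```bash
python3 - <<'E'
from h import *
move_j([-.40,.25,.044,1.6,-.018,1.28,-.5])
P=camera_params('wrist'); save('wrist','w1')
Z=dict(holder=0,ramp_foot=0,bed_start=.01,roof_front=.038,stone_center=.011,masking_tape_center=.0125,sanding_block_center=.0145,ink_tin_center=.011)
for o in Z:
    r=tip_of('wrist',o)[:2]; print(o,[(round(q['confidence'],2),[round(float(v),1) for v in q['at']],ray('wrist',q['at'],Z[o],P)[:2].round(4)) for q in r])
print(read_time_s(),read_eef_pos(),read_tcp_rot(),read_ft_force())
d=np.deg2rad
for nm,p,a in [('grip',[.476,.073,.03],52),('push0',[.5,.1,.03],82),('pushend',[.53,.41,.04],-98),('pushend',[.53,.41,.04],82)]:
    q=inverse_kinematics(p,quat(d(a))); print(nm,a,None if q is None else np.round(q,2))
E
```

```text
holder [(0.59, [259.3, 46.0], array([0.5307, 0.3458]))]
ramp_foot [(0.69, [263.3, 108.6], array([0.5193, 0.2642]))]
bed_start [(0.63, [259.3, 42.5], array([0.5331, 0.3481]))]
roof_front []
stone_center [(0.95, [261.1, 230.5], array([0.4788, 0.0802]))]
masking_tape_center []
sanding_block_center [(0.68, [376.8, 187.1], array([0.6697, 0.1255]))]
ink_tin_center [(0.86, [252.2, 373.1], array([ 0.3985, -0.2113]))]
5.4333 [0.58669998 0.18101054 0.33274354] [ 0.75732334  0.65300549  0.00665527 -0.00094617] [-0.16763319 -0.33395705  0.15021097]
grip 52 [-0.34  0.41  0.12  2.14 -0.08  0.6  -0.83]
push0 82 [-0.32  0.44  0.05  2.07 -0.04  0.63 -0.39]
pushend -98 [ 0.09  1.12 -1.26  1.63  1.12  1.26  1.6 ]
pushend 82 [-0.67  0.65 -0.06  1.67  0.05  0.82 -0.9 ]
```

View pics/w1.png

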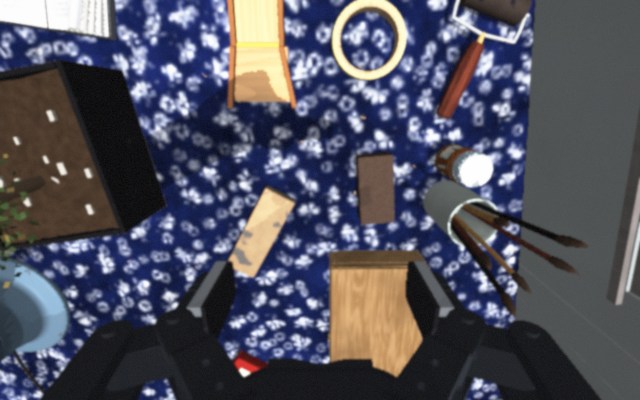

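```bash
python3 - <<'E'
from h import *
import pickle
move_ptp([.50,.29,.33],quat(np.deg2rad(82)))
P=camera_params('wrist'); im=save('wrist','w2'); pickle.dump(P,open('P2.pkl','wb'))
Z=dict(holder=0,ramp_foot=0,bed_start=.01,roof_front=.038,stone_center=.011)
for o in Z:
    r=tip_of('wrist',o)[:2]; print(o,[(round(q['confidence'],2),[round(float(v),1) for v in q['at']],ray('wrist',q['at'],Z[o],P)[:2].round(4)) for q in r])
print(read_time_s(),read_eef_pos(),read_qpos())
E
```

```text
holder [(0.67, [336.9, 116.3], array([0.5325, 0.3459]))]
ramp_foot [(0.89, [332.1, 171.7], array([0.5154, 0.265 ])), (0.73, [337.5, 114.3], array([0.5337, 0.3486]))]
bed_start [(0.67, [335.8, 116.7], array([0.5304, 0.3462]))]
roof_front [(0.61, [342.7, 2.4], array([0.5533, 0.4784]))]
stone_center [(0.66, [322.0, 280.7], array([0.4746, 0.0805])), (0.65, [336.7, 117.9], array([0.5315, 0.3444]))]
6.35 [0.5010396  0.28855549 0.32996624] [-0.56205072  0.19037836 -0.0367503   1.67763859  0.00768367  1.27372479
 -0.74304583]
```

View pics/w2.png

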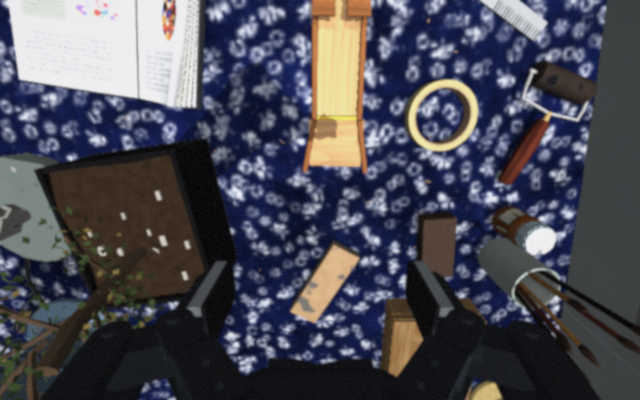

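```bash
python3 - <<'E'
from h import *
i=cv2.imread('pics/w2.png')
cv2.imwrite('pics/w2a.png',cv2.resize(i[0:180,280:400],None,fx=3.3,fy=3.3,interpolation=cv2.INTER_CUBIC))
cv2.imwrite('pics/w2b.png',cv2.resize(i[230:340,270:380],None,fx=5,fy=5,interpolation=cv2.INTER_CUBIC))
E
```

```text
(no output)
```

View pics/w2a.png

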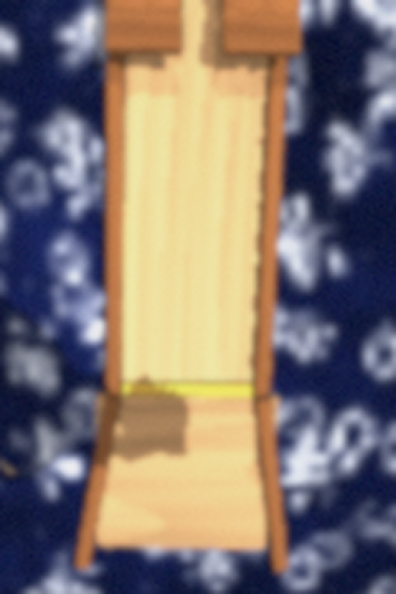

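View pics/w2b.png

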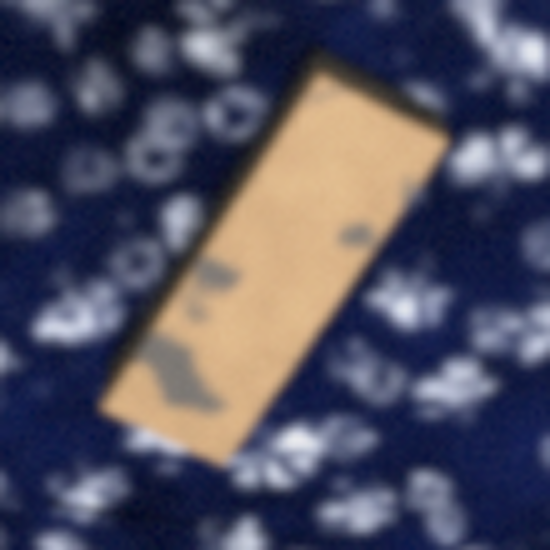

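```bash
python3 - <<'E'
from h import *
import pickle
P=pickle.load(open('P2.pkl','rb'))
a=lambda u,v:((u+.5)/3.3-.5+280,(v+.5)/3.3-.5)
b=lambda u,v:((u+.5)/5-.5+270,(v+.5)/5-.5+230)
S=np.array([ray('wrist',b(*c),.022,P)[:2] for c in [(320,68),(448,140),(228,467),(100,408)]])
print(S.round(4),'c',S.mean(0).round(4),[np.linalg.norm(S[i]-S[i-1]).round(4) for i in range(4)])
l=S[0]+S[1]-S[2]-S[3];print('stone bearing',np.rad2deg(np.arctan2(l[1],l[0])))
for nm,c,z in [('footL',(97,547),0),('footR',(267,550),0),('lipL',(120,394),.016),('lipR',(257,397),.016),('lipbL',(122,382),.016),('lipbR',(257,382),.016),('chLtop',(106,60),.019),('chRtop',(287,60),.019),('chLb',(106,380),.019),('chRb',(270,385),.019)]:
    print(nm,ray('wrist',a(*c),z,P)[:2].round(4))
E
```

```text
[[0.5032 0.1541]
 [0.5412 0.1227]
 [0.4519 0.0031]
 [0.4114 0.0342]] c [0.4769 0.0785] [np.float64(0.151), np.float64(0.0494), np.float64(0.1492), np.float64(0.0511)]
stone bearing 52.90662680573118
footL [0.4816 0.2796]
footR [0.5598 0.2674]
lipL [0.5021 0.3472]
lipR [0.56  0.338]
lipbL [0.5037 0.352 ]
lipbR [0.5606 0.3441]
chLtop [0.5144 0.4716]
chRtop [0.5835 0.4621]
chLb [0.4971 0.3538]
chRb [0.5656 0.3424]
```

```bash
cat >> h.py <<'E'
O=np.array([.531,.344]);B=np.deg2rad(81.3);hx=np.array([np.cos(B),np.sin(B)]);hy=np.array([-hx[1],hx[0]])
def W(x,y,z): p=O+x*hx+y*hy; return [float(p[0]),float(p[1]),float(z)]
def HF(p): d=np.array(p[:2])-O; return d@hx,d@hy
QH=quat(B)
E
python3 - <<'E'
from h import *
a=np.deg2rad(52.9)
move_ptp([.4769,.0785,.10],quat(a))
movel([.4769,.0785,.023],quat(a),speed=.12)
g=move_gripper(.045,25); print(read_finger_gap(),read_ft_force(),read_eef_pos())
f0=read_ft_force()
movel(W(-.175,0,.023),QH,speed=.08)
print(read_time_s(),HF(read_eef_pos()),read_finger_gap(),read_ft_force())
save('top','t2');save('scene','s2')
print(ray('top',tip_of('top','stone_center')[0]['at'],.011))
E
```

```text
0.05003515033340353 [ 2.67561890e-03 -7.23230162e-01  6.01300939e+00] [0.47761295 0.07870366 0.02383138]
10.1167 (np.float64(-0.17837143749480255), np.float64(-0.0012389169184187018)) 0.04921972007738998 [-0.65067395 -5.37661234  8.0358414 ]Traceback (most recent call last):
  File "<stdin>", line 10, in <module>
IndexError: list index out of range
```

```bash
python3 - <<'E'
from h import *
import pickle
movel(W(-.162,0.001,.023),QH,speed=.08); print(HF(read_eef_pos()),read_ft_force())
move_gripper(.085)
p=read_eef_pos()
movel([p[0],p[1],.10],QH,speed=.25)
q=W(-.27,0,.16); movel(q,QH,speed=.3)
P=camera_params('wrist');save('wrist','w3');pickle.dump(P,open('P3.pkl','wb'))
move_gripper(.014)
r=tip_of('wrist','stone_center'); print([(k['confidence'],HF(ray('wrist',k['at'],.011,P))) for k in r])
print(read_time_s())
E
```

```text
(np.float64(-0.16283352738198104), np.float64(-0.0004472610080362848)) [ 0.43684531 -2.15194265  5.47103255]
[(0.71, (np.float64(-0.16554508967923168), np.float64(0.0007653371204137309)))]
12.825
```

View pics/w3.png

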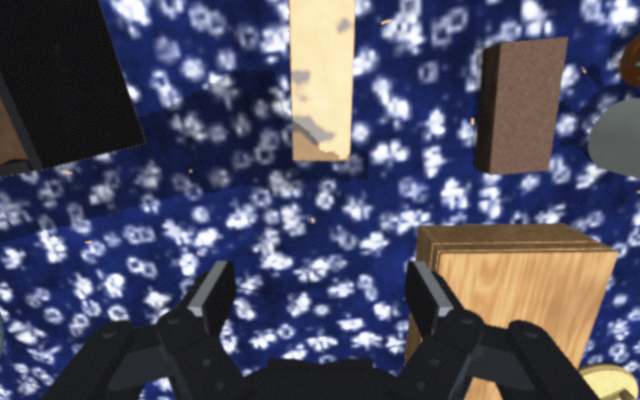

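```bash
python3 - <<'E'
from h import *
movel(W(-.27,0,.024),QH,speed=.2)
print(read_finger_gap(),HF(read_eef_pos()),read_ft_force())
for x in [-.245,-.225,-.205,-.185,-.165,-.145,-.125,-.105]:
    movel(W(x,0,.024),QH,speed=.08)
    f=read_ft_force();e=read_eef_pos();print(x,np.round(HF(e),4),round(e[2],4),'fx',round(f[:2]@hx,1),'fy',round(f[:2]@hy,1),'fz',round(f[2],1),read_time_s())
    if np.linalg.norm(f)>35: break
save('top','t3');save('wrist','w4');save('scene','s3')
r=tip_of('scene','stone_center');print(r)
E
python3 -c "
import cv2
i=cv2.imread('pics/t3.png')[130:270,150:390];cv2.imwrite('pics/t3c.png',cv2.resize(i,None,fx=3,fy=3))
i=cv2.imread('pics/s3.png')[120:340,150:470];cv2.imwrite('pics/s3c.png',cv2.resize(i,None,fx=2,fy=2))"
```

```text
0.013851082868439349 (np.float64(-0.26972091313469887), np.float64(-0.0009091905654075914)) [ 3.96897850e-01 -5.53536961e-02 -1.23393839e-04]
-0.245 [-2.437e-01 -2.000e-04] 0.0244 fx -0.9 fy -0.6 fz 0.0 14.125
-0.225 [-2.24e-01  1.00e-04] 0.0239 fx -0.3 fy -0.6 fz 0.4 14.525
-0.205 [-0.204  0.   ] 0.024 fx -0.5 fy 1.0 fz -0.1 14.925
-0.185 [-1.84e-01  1.00e-04] 0.024 fx -0.6 fy -1.0 fz -0.4 15.325
-0.165 [-1.639e-01  1.000e-04] 0.024 fx 0.2 fy -0.0 fz -0.2 15.725
-0.145 [-0.1437  0.0002] 0.024 fx 0.1 fy -0.1 fz -0.6 16.125
-0.125 [-0.1236  0.0002] 0.0241 fx -0.3 fy 0.0 fz 0.1 16.525
-0.105 [-0.1038  0.0002] 0.024 fx 0.2 fy -0.2 fz 1.1 16.925
[{'at': [276.6, 254.5], 'confidence': 0.72}]
```

View pics/w4.png

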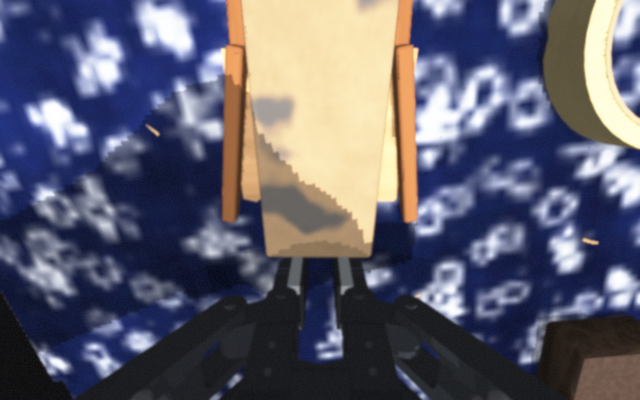

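View pics/s3c.png

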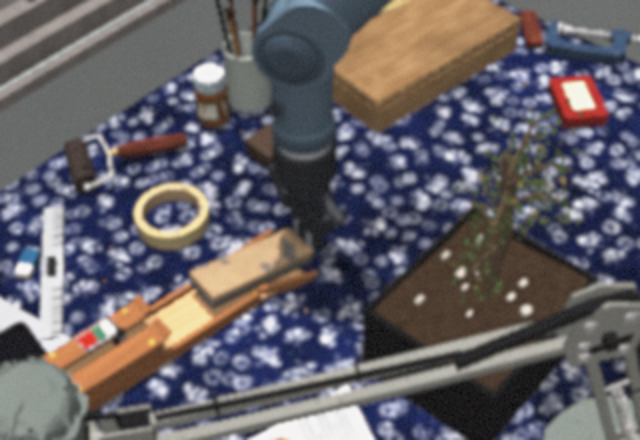

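```bash
python3 - <<'E'
from h import *
for z in (.022,.03): print(HF(ray('wrist',(268,257),z)),HF(ray('wrist',(371,257),z)))
E
```

```text
(np.float64(-0.09289074344750427), np.float64(0.024436400664355425)) (np.float64(-0.09287119922551071), np.float64(-0.024425040476473037))
(np.float64(-0.08840866387787229), np.float64(0.022882795937916076)) (np.float64(-0.0883903565954829), np.float64(-0.022886240108171405))
```

```bash
python3 - <<'E'
from h import *
movel(W(-.085,0,.026),QH,speed=.06)
movel(W(-.069,0,.031),QH,speed=.06)
e=read_eef_pos();print(np.round(HF(e),4),e[2],read_ft_force())
movel(W(-.09,0,.033),QH,speed=.1)
pause(.2)
save('wrist','w5');save('scene','s5');P=camera_params('wrist')
print(read_time_s(),read_ft_force())
i=cv2.imread('pics/s5.png')[180:340,200:400];cv2.imwrite('pics/s5c.png',cv2.resize(i,None,fx=3.5,fy=3.5))
E
```

```text
[-0.0676 -0.    ] 0.03140252505528372 [-0.09180081  0.11192629 -0.59869991]
18.7 [ 0.16343082 -0.39075238  0.18251026]
```

View pics/w5.png

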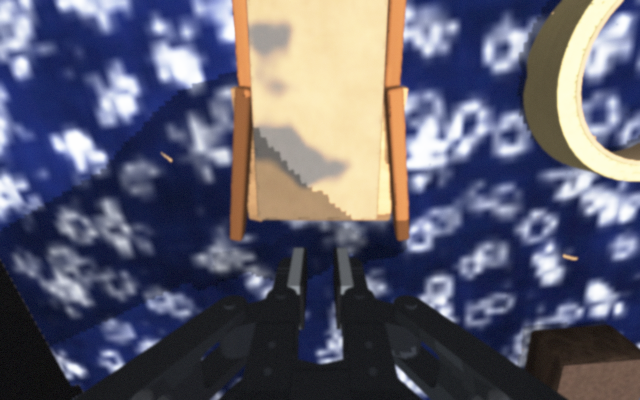

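View pics/s5c.png

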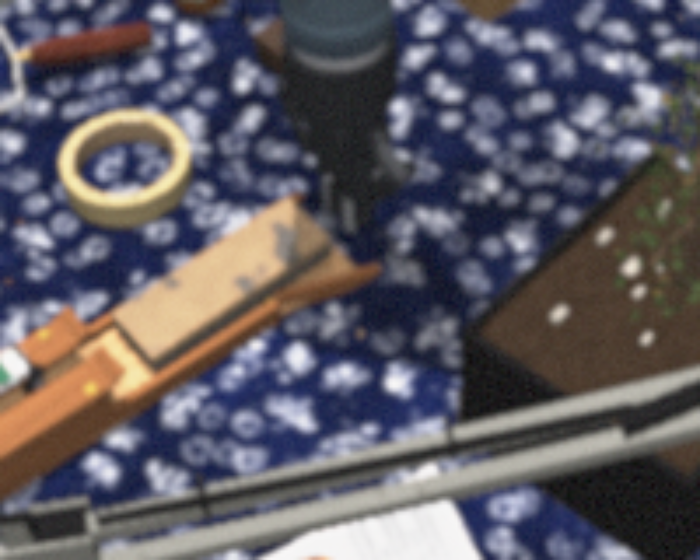

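```bash
python3 - <<'E'
from h import *
movel(W(-.09,0,.0415),QH,speed=.1)
for x in (-.05,-.02,0.):
    movel(W(x,0,.0415),QH,speed=.07)
    e=read_eef_pos();f=read_ft_force();print(np.round(HF(e),4),round(e[2],4),f.round(1))
save('wrist','w6');save('scene','s6');save('top','t6')
print(read_time_s())
i=cv2.imread('pics/s6.png')[200:340,150:350];cv2.imwrite('pics/s6c.png',cv2.resize(i,None,fx=3.5,fy=3.5))
i=cv2.imread('pics/t6.png')[160:240,150:300];cv2.imwrite('pics/t6c.png',cv2.resize(i,None,fx=5,fy=5,interpolation=cv2.INTER_CUBIC))
E
```

```text
[-0.0496 -0.    ] 0.0415 [ 0.7 -0.   0.4]
[-0.0188  0.0001] 0.0417 [-0.2 -0.2  0.2]
[0.0003 0.0003] 0.0412 [ 0.1 -0.3 -0.7]
20.8333
```

View pics/w6.png

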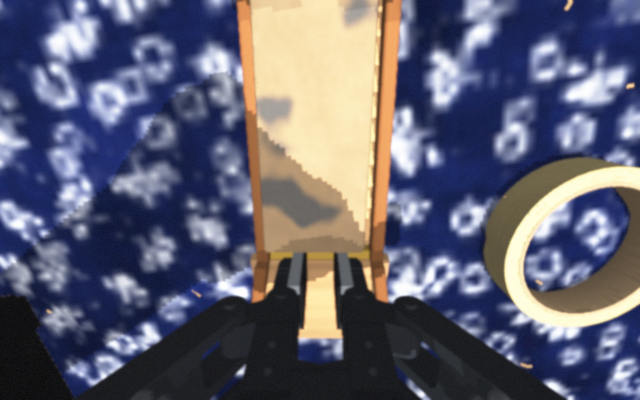

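View pics/s6c.png

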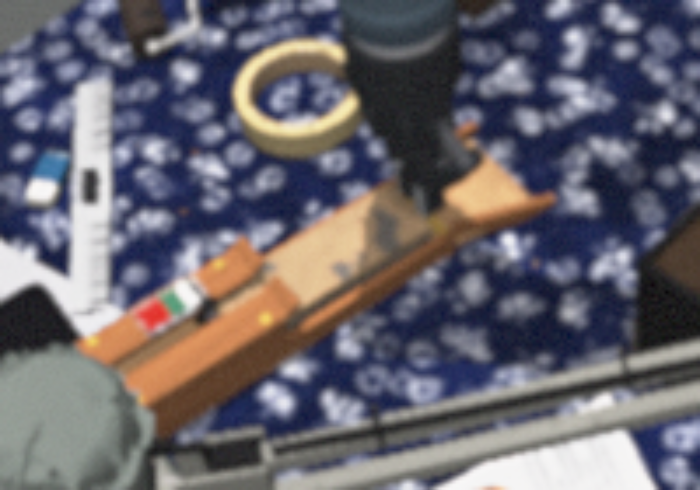

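View pics/t6c.png

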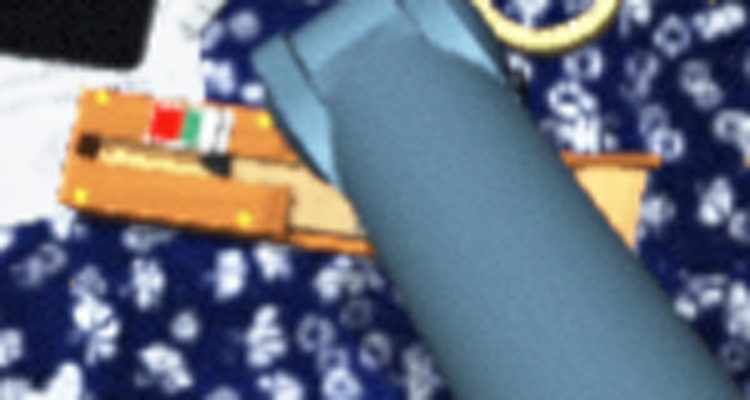

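```bash
cat >> h.py <<'E'
def step(x,tag):
    movel(W(x,0,.0415),QH,speed=.04)
    e=read_eef_pos();f=read_ft_force();print(np.round(HF(e),4),round(e[2],4),f.round(1))
    a=save('scene','s'+tag)[268:308,170:220,::-1];b=save('top','t'+tag)[172:202,160:210,::-1]
    a=cv2.resize(a,(500,400),interpolation=cv2.INTER_CUBIC);b=cv2.resize(b,(500,300),interpolation=cv2.INTER_CUBIC)
    cv2.imwrite('pics/c'+tag+'.png',np.vstack([a,b])[:600]) ; print(read_time_s())
E
python3 - <<'E'
from h import *
step(.0,'7a'); step(.012,'7b')
a=cv2.imread('pics/c7a.png');b=cv2.imread('pics/c7b.png')
m=np.hstack([a,b]);cv2.imwrite('pics/c7.png',cv2.resize(m,(800,480)))
E
```

```text
[0.0003 0.0001] 0.0417 [-0.1  0.2 -0.4]
21.1833
[ 0.0037 -0.0016] 0.0414 [ -3.2 -12.    8.9]
21.7333
```

View pics/c7.png

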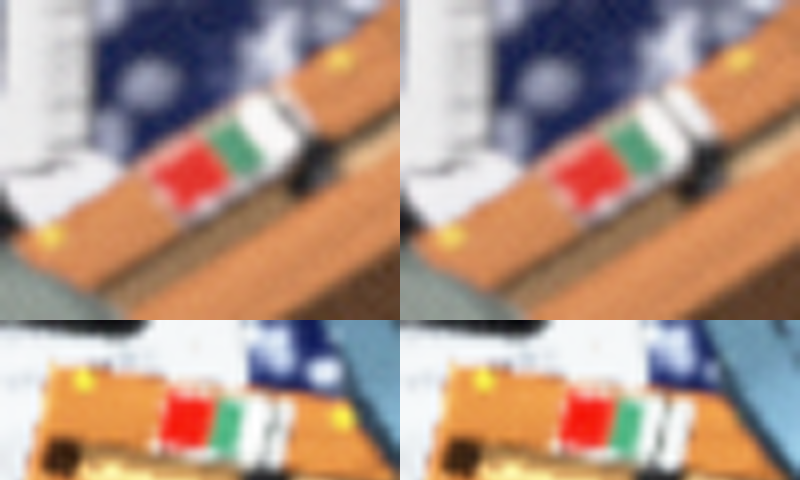

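```bash
python3 - <<'E'
from h import *
pause(.2);print(HF(read_eef_pos()),read_ft_force())
step(.015,'8a'); step(.018,'8b')
a=cv2.imread('pics/c8a.png');b=cv2.imread('pics/c8b.png')
m=np.hstack([a,b]);cv2.imwrite('pics/c8.png',cv2.resize(m,(800,480)))
save('wrist','w8')
E
```

```text
(np.float64(0.0036688539084660417), np.float64(-0.0015890838887430599)) [ -2.57588739 -11.42028338   8.06922623]
[ 0.0053 -0.0019] 0.0413 [ -3.8 -13.6  10.3]
22.2833
[ 0.0079 -0.0021] 0.0413 [ -3.8 -14.5  10.5]
22.6333
```

View pics/c8.png

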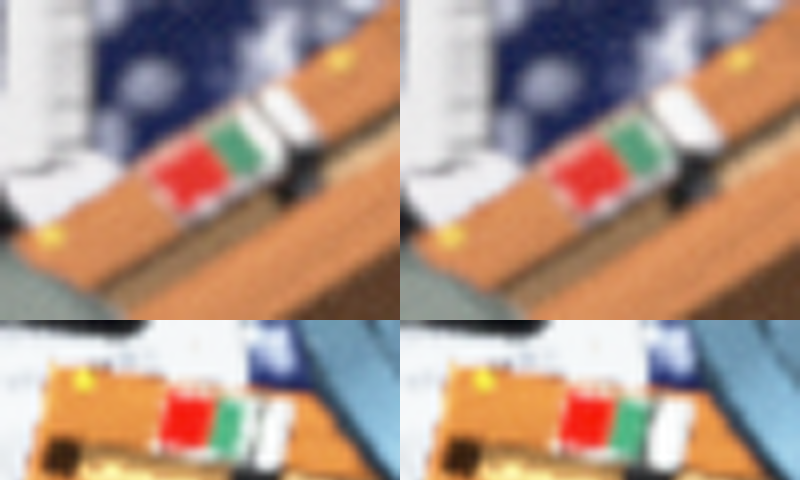

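View pics/w8.png

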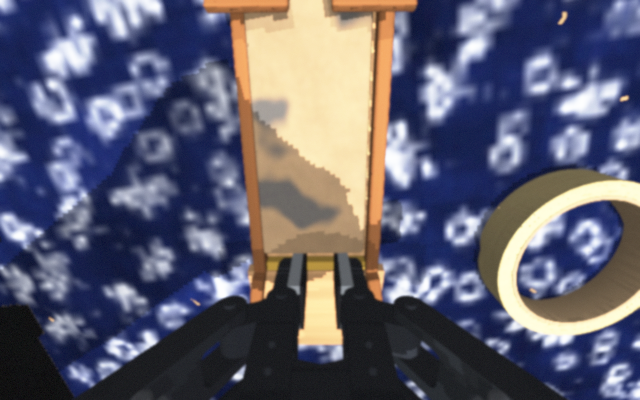

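```bash
python3 - <<'E'
from h import *
step(.021,'9a'); step(.024,'9b')
a=cv2.imread('pics/c9a.png');b=cv2.imread('pics/c9b.png')
m=np.hstack([a,b]);cv2.imwrite('pics/c9.png',cv2.resize(m,(800,480)))
E
```

```text
[ 0.0109 -0.0022] 0.0413 [ -3.7 -14.3  10.4]
23.0333
[ 0.0139 -0.0023] 0.0413 [ -3.1 -14.2   9.5]
23.3833
```

View pics/c9.png

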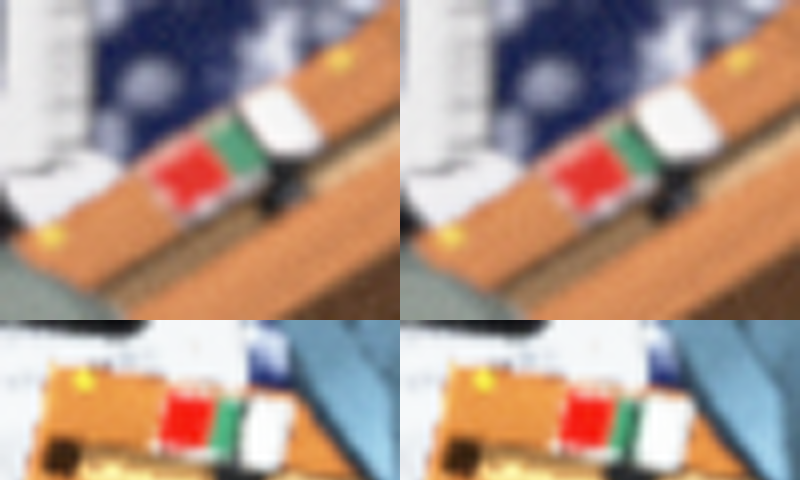

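```bash
python3 - <<'E'
from h import *
import pickle
step(.0255,'10')
movel(W(-.03,0,.0415),QH,speed=.08); print(HF(read_eef_pos()),read_ft_force())
movel(W(-.03,0,.14),QH,speed=.2)
movel(W(.06,0.0,.16),QH,speed=.2)
P=camera_params('wrist');i=save('wrist','w11');pickle.dump(P,open('P11.pkl','wb'))
print(read_time_s())
E
```

```text
[ 0.0152 -0.0023] 0.0413 [ -4.7 -14.1  10.6]
23.7333
(np.float64(-0.02916394625464165), np.float64(0.00011264433584978802)) [-0.02198833  0.67645324  0.50046134]
25.875
```

View pics/w11.png

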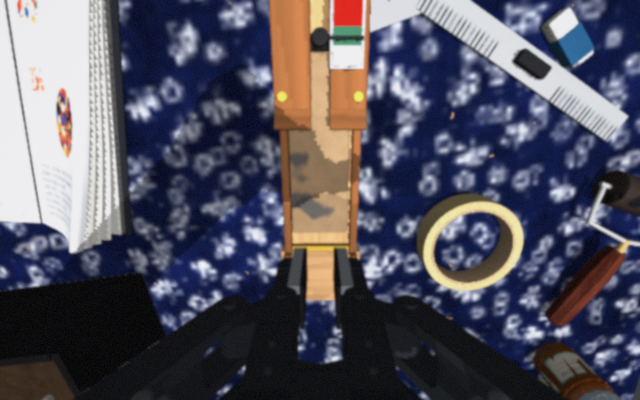

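```bash
python3 - <<'E'
from h import *
import pickle
P=pickle.load(open('P11.pkl','rb'))
i=cv2.imread('pics/w11.png')
cv2.imwrite('pics/w11c.png',cv2.resize(i[0:80,290:390],None,fx=7,fy=7,interpolation=cv2.INTER_CUBIC))
for px in [(292,233),(349,233)]: print('rear top',HF(ray('wrist',px,.032,P)))
E
```

```text
rear top (np.float64(0.024991718343624087), np.float64(0.02602271692882244))
rear top (np.float64(0.025073617640464105), np.float64(-0.02601244094678357))
```

View pics/w11c.png

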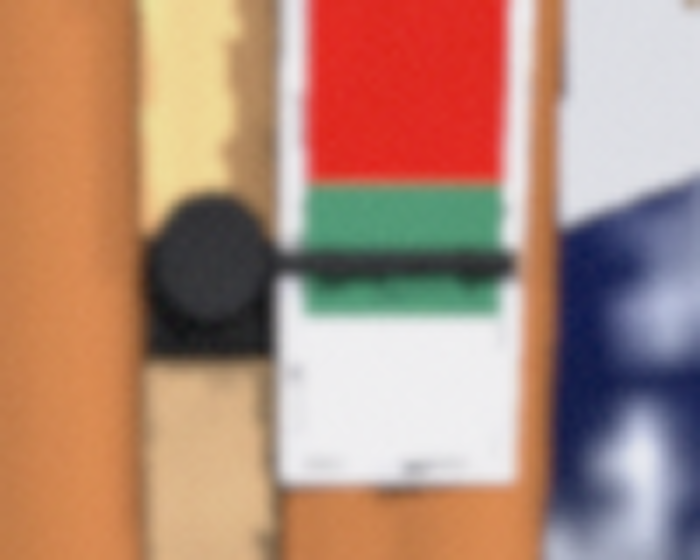

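```bash
python3 - <<'E'
from h import *
movel(W(-.10,0.0,.25),QH,speed=.25)
P=camera_params('wrist');i=save('wrist','w12');s=save('scene','s12')
cv2.imwrite('pics/s12c.png',cv2.resize(s[200:320,160:330,::-1],None,fx=4.5,fy=4.5,interpolation=cv2.INTER_CUBIC))
Z=dict(masking_tape_center=.0125,sanding_block_center=.0145,ink_tin_center=.011)
for c in('scene','wrist','top'):
  if c=='top': save('top','t12')
  for o in Z:
    r=tip_of(c,o)[:1]; print(c,o,[ray(c,k['at'],Z[o],P if c=='wrist' else None)[:2].round(3) for k in r])
print(read_time_s(),read_ft_force())
E
```

```text
scene masking_tape_center [array([0.669, 0.318])]
scene sanding_block_center [array([0.666, 0.116])]
scene ink_tin_center [array([ 0.388, -0.209])]
wrist masking_tape_center []
wrist sanding_block_center [array([0.666, 0.127])]
wrist ink_tin_center []
top masking_tape_center []
top sanding_block_center [array([0.662, 0.127])]
top ink_tin_center [array([ 0.393, -0.213])]
27.3583 [ 0.05946146 -0.22527525 -0.13224985]
```

View pics/s12c.png

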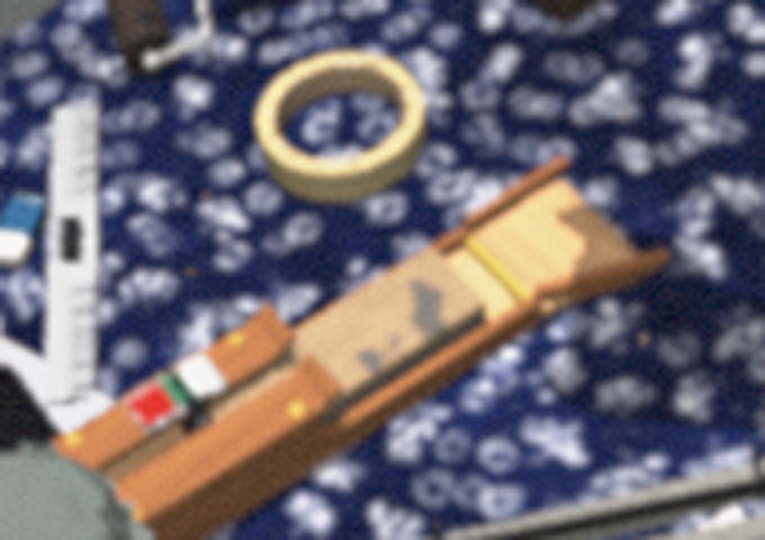

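View pics/w12.png

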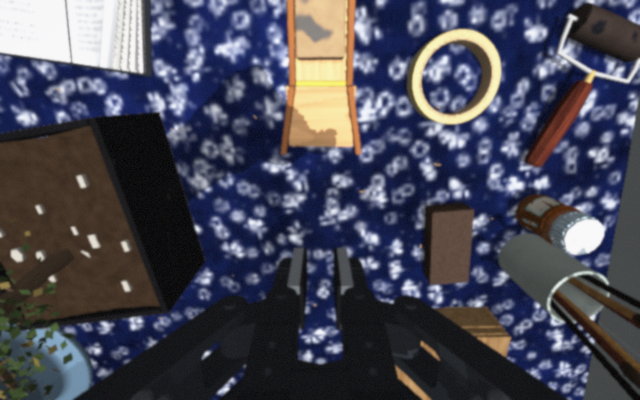

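```bash
python3 -c "
from bench import *
sign_off();print(read_time_s())"
```

```text
the job is handed in; nothing more can be done
the job is handed in; nothing more can be done
```

The whetstone is in the holder's bed under the roof, with the pointer in the green band. I handed the job in at about 27 s of the 58 s; sign-off gives no verdict.

I gripped the stone on the table and turned it into line with the ramp. I then let go and pushed it from behind with the nearly closed fingers, up the ramp and over the lip. There I eased off so it could tip, then pushed it on until the stop had moved into the green.

**Last checks**
- **Pointer:** a close wrist picture puts the end stop at about 16 to 17 mm, against the green band's 12 to 24 mm. Parallax could lower that by about 1 mm.
- **Stone position:** its rear end is about 25 mm past the lip's front edge, so its centre is near x = 0.100 m in the holder's frame. It sits centred across the bed.
- **Flatness:** I judged this by eye from the scene picture, not by measurement. The side showing above the cheek looked even along its length.
- **Bystanders:** the tape, sanding block and ink tin are where they started, to within about 15 mm. That is the scatter of the networks' readings; some views missed them.
- **Robot:** clear of everything, with wrist force near zero.

**Disagreement:** while moving the stop, the arm lagged its command by about 10 mm at roughly 15 N. I therefore went by the pointer in the pictures rather than by the commanded distance.

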